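Switch off the trimmer and shut its drawer

ROBOT

A 7-joint arm with a two-finger parallel gripper is mounted at the origin on the work surface. World frame = base frame: x ahead of the robot, y to its left, z up, the work surface at z = 0. Lengths are in m, angles in rad, forces in N, time in s.
With the tool pointing down it reaches from about 0.4 to 0.85 m from the base axis. Payload 4.5 kg.
Tool frame: the origin (TCP) lies between the finger pads; the fingertips stand r.tip_reach ahead of it and the grasp point (between the pads) lies 3 mm ahead of it (r.tip_reach is the distance from the TCP to the fingertips, in m); z points along the fingers, y is the line along which they close (so a half turn about z gives the same grasp; the last joint's range is limited). The gripper opens to 88 mm and grips with 3 to 60 N. Pads are 18 mm wide; open, the fingers measure 123 mm over their backs; the gripper's body (75 mm by 187 mm) begins 45 mm behind the grasp point.
Start: joints at [-1.07, 0.689, -0.195, 1.565, 0.157, 0.902, -0.215], TCP at [0.281, 0.558, 0.261] pointing down, gripper open.
Joint ranges: [-3.01, 3.01], [-0.46, 2.08], [-1.47, 1.51], [0.13, 2.56], [-1, 4.14], [0.04, 2.09], [-2.66, 2.66]. Speed limits (rad/s): [2.57, 2.57, 3.14, 3.14, 3.14, 3.14, 3.14].

INTERFACE

Orientations are given as a unit quaternion [x, y, z, w].
In Python, from plant import r gives the robot as it stands.
- The arm moves only by the tool step_arm, never from a script. Its argument "motion" is a list of rows, each an object with "dp": the shift along the tool's x, y, z in mm, a list of three; "twist": the turn, a rotation vector about the tool's x, y, z in rad, a list of three; "hand": the opening, from -1 (shut) to 1 (fully open). In form: [{"dp": [dx, dy, dz], "twist": [rx, ry, rz], "hand": hand}, ...]. A call has 1 to 5 rows; each row is the pose to reach, as a shift and turn from the pose commanded when the call began, along the tool's axes at that moment; what a row does not reach only later rows make up. A row lasts 1/8 s, in which the tool goes at most 62.5 mm and 10.7 degrees, less where a joint would pass 70% of its speed; a pose out of reach is approached as far as the arm can. A call with a gripper value outside its range is refused whole. The fingers move at their own pace and stop on an object; "force" is the grip in N (left out, the last holds). Time passes only in rows, so rows that repeat a pose let the fingers close. It gives the time, the measured TCP pose, the force, the opening and the grip force at its end, in the units of the state.
- r.get_state(): the state, without advancing time (a new reading comes with each control period).
- r.snapshot(name): name is "side" or "top"; returns a dict with "pixels" (400x640x3 uint8, red, green, blue), "depth" (400x640 float32, m along the optical axis (not along the pixel's ray), 0 where there is no reading), "fx", "fy", "cx", "cy" (pixels), "D" ([k1, k2, p1, p2, k3] as OpenCV has them; the pictures are not rectified), "xyz" and "orientation" of the camera in the world. Camera axes: x right, y down, z forward; pixel columns grow to the right and rows downward; lengths in m; the calibration is good to about 2 mm. A picture is of the moment at which its call begins.
- r.finish_job(): hands the job in; it is judged then, once.
Trained networks look in the newest picture that a camera, given by its name, has taken for a name from the list of things; names that differ only in an ending like _2 or _b are one class to them, and where a whole thing is asked for, a point or a joint stands for the part that bears it (a point fixed in the world has none). Each returns a list of dicts, best first, with "score" (0 to 1); they miss things now and then, are a little off and sometimes report something else, mostly with a low value. They report only what shows in the picture. A call takes as long as a camera call.
- r.search_frame(camera, thing): "at" ([x, y, z] in m, in the coordinates of the camera as it stood for that picture, good to about 4 mm: the middle of the surface that is visible of it).
The state is a dict: "clock": time; "q": joint angles; "qd": joint speeds; "joint_torque": joint torques, N m; "tool_pos": TCP position; "eef_rot": TCP orientation; "contact_force": force on the tool from outside, world axes, zero at the start; "moment": the same for the moment, N m; "opening": opening from 0.0 (shut) to 1.0 (fully open); "finger_force": force on a finger pad.
Only numpy, scipy, OpenCV 4.12 (cv2) and the standard library are available. Lean on these libraries where they do the work, as an engineer would, in place of code of your own. Each camera call takes 0.05 s, during which the arm holds its last target. There are 200 camera calls.

TASK

Two small drawer boxes stand open on the bathroom shelf. Put away the black trimmer: with the fingertips, press the round button on it all the way down to switch it off, and after that push its drawer fully shut. Only press and push, do not pick anything up; leave the other drawer (with the nail brush) open as it is, and do not shove the boxes or any of the other things out of place.

Things in the scene. Friction and masses are not known exactly. Their poses are not given: they have to be found in the camera images.
- trimmer_button (a joint): travel of the trimmer's push button in m: 0 = up, 0.005 = fully pressed (straight down); a spring, about 0.6 N at the start and 4 N fully down; it comes up again when let go
- button_top (a point): centre of the top of the round button, 16 mm across; it stands 6 mm proud of the flat top of the black trimmer (138 long, 36 wide, lying along the drawer), 52 mm above the shelf when up. It lies 42 mm behind the outer face of the drawer front, on the drawer's middle line, in the open part of the drawer; z up
- trimmer_drawer (a joint): opening of the drawer that holds the black trimmer, in m: 0 = fully home (a hard stop), grows as it comes out towards the box's own -x, 0.11 at most; it runs with about 1.2 N of friction and stays where left. It starts 0.07 to 0.105 open
- trimmer_front (a point): centre of the flat outer face of the front panel of the trimmer's drawer (panel 100 wide, 36 high, 6 mm thick, no handle; lower edge 6 mm, upper edge 42 mm above the shelf; this point is 24 mm above the shelf). Axes as the box's: x points into the drawer (the way to push it shut), z up. With the drawer home, it lies 97 mm in front of the box's origin.
- trimmer_box: frosted pale acrylic box, 186 deep (x) x 100 wide (y) x 66 mm high, about 1.6 kg with its drawer, standing loose on the shelf on grippy feet (a shove of more than roughly 7 to 15 N slides it). Origin: centre of its footprint, at shelf height; z up; its own -x is the open front, turned roughly to the robot. It holds the trimmer's drawer; it may stand left or right
- brush_drawer (a joint): opening of the other drawer, which holds a wooden nail brush (90 x 40 mm), in m: 0 = fully home (a hard stop), grows as it comes out towards the box's own -x, 0.11 at most; it runs with about 1.2 N of friction and stays where left. It starts 0.05 to 0.105 open
- brush_front (a point): centre of the flat outer face of the front panel of the nail brush's drawer (panel 100 wide, 36 high, 6 mm thick, no handle; lower edge 6 mm, upper edge 42 mm above the shelf; this point is 24 mm above the shelf). Axes as the box's: x points into the drawer (the way to push it shut), z up. With the drawer home, it lies 97 mm in front of the box's origin.
- brush_box: frosted pale acrylic box, 186 deep (x) x 100 wide (y) x 66 mm high, about 1.6 kg with its drawer, standing loose on the shelf on grippy feet (a shove of more than roughly 7 to 15 N slides it). Origin: centre of its footprint, at shelf height; z up; its own -x is the open front, turned roughly to the robot. It holds the nail brush's drawer, on the other side from the trimmer's box
- jar: frosted glass jar with metal screw lid, 56 mm across, 74 mm high, near the middle between the boxes. Loose; origin: centre of its underside; to be left alone
- tin: flat metal cream tin, 62 mm across, 22 mm high, between the boxes, farther back. Loose; origin: centre of its underside; to be left alone
- soap_dish: stainless steel soap dish with soap in it, 120 x 85 mm, 29 mm high, to the left. Loose; origin: centre of its underside; to be left alone
- comb: white comb lying flat, 180 x 30 x 5 mm, nearest the robot. Loose; origin: centre of its underside; to be left alone
- mirror: round magnifying mirror on a foot, 116 mm across, 207 mm high, far left. Loose; origin: centre of its underside; to be left alone
- tumbler: white open tumbler, 70 mm across, 95 mm high, to the right. Loose; origin: centre of its underside; to be left alone
- bottle: closed bottle, 56 mm across, 160 mm high, far right. Loose; origin: centre of its underside; to be left alone

How it is judged:
By the outcome, as a careful person would: the job done as asked, in the order asked, and still so for the second after the job is handed in, with the robot touching nothing.
It also fails if it takes over 45 s, if anything falls off the work surface, if the arm or the gripper's body presses on something with over 40 N, if the wrist force passes 120 N, or if a joint passes its speed limit or range.

## Working session

There is one attempt and no reset: what is moved stays moved. The work goes in short steps, Python scripts to look and compute and a tool call to move; the robot and the scene stay as the last step left them, time stands still between calls to the robot, and variables do not carry over. Pictures are saved under pics/ and viewed, at most 10 in all, crops included, and the job is handed in when it is done.

Besides the shell and the picture viewer there is one more tool, called after "Emit:" as name(argument=value, ...), one argument or row to a line, values as JSON. step_arm: Moves the arm, as the interface text tells. Its arguments: {"type":"object","properties":{"motion":{"type":"array"},"force":{"type":"number"}},"required":["motion"]}

```bash
mkdir -p pics; cat > h.py <<'E'
import numpy as np, cv2
from scipy.spatial.transform import Rotation as R
from plant import r
def snap(n,f=None):
    s=r.snapshot(n)
    if f: cv2.imwrite('pics/'+f,s['pixels'][:,:,::-1])
    return s
def w(s,p): return np.array(s['xyz'])+R.from_quat(s['orientation']).apply(p)
def K(s): return np.array([[s['fx'],0,s['cx']],[0,s['fy'],s['cy']],[0,0,1.]])
def cloud(s):
    v,u=np.mgrid[0:400,0:640]
    uv=np.stack([u,v],-1).reshape(-1,1,2).astype(float)
    n=cv2.undistortPoints(uv,K(s),np.array(s['D'])).reshape(-1,2)
    d=s['depth'].reshape(-1,1)
    P=w(s,np.hstack([n*d,d])); P[d[:,0]==0]=np.nan
    return P.reshape(400,640,3)
E
python3 - <<'E'
from h import *
np.set_printoptions(precision=4,suppress=True)
st=r.get_state(); print({k:np.round(v,3) for k,v in st.items()}, r.tip_reach)
for c in ('side','top'):
    s=snap(c,c+'0.png'); print(c,s['xyz'],s['orientation'],s['fx'])
    for t in ['button_top','trimmer_front','trimmer_box','brush_front','brush_box','jar','tin','comb','soap_dish']:
        print(t,[(round(float(d['score']),2),w(s,d['at'])) for d in r.search_frame(c,t)[:2]])
E
```

```text
{'clock': np.float64(0.0), 'q': array([-1.07 ,  0.69 , -0.194,  1.566,  0.157,  0.902, -0.215]), 'qd': array([ 0.   , -0.   , -0.   ,  0.   ,  0.001,  0.001, -0.   ]), 'joint_torque': array([ -0.   , -52.756,  -1.267, -15.344,  -0.053,   0.006,   0.   ]), 'tool_pos': array([0.281, 0.558, 0.26 ]), 'eef_rot': array([ 0.231,  0.973, -0.001, -0.   ]), 'contact_force': array([0.408, 0.203, 0.843]), 'moment': array([-0.01 , -0.024, -0.042]), 'finger_force': np.float64(0.0), 'opening': np.float64(0.996)} 0.022
side [ 0.1147 -0.6589  0.8303] [ 0.8756 -0.2787  0.1119 -0.3783] 416.8097305968697
button_top []
trimmer_front [(0.77, array([0.5103, 0.1879, 0.0311]))]
trimmer_box [(0.84, array([0.5928, 0.1889, 0.0476]))]
brush_front [(0.57, array([ 0.5539, -0.166 ,  0.0306]))]
brush_box [(0.88, array([ 0.6346, -0.1737,  0.0615])), (0.7, array([ 0.3974, -0.0548,  0.0058]))]
jar []
tin [(0.75, array([ 0.7159, -0.0128,  0.023 ]))]
comb [(0.7, array([ 0.3974, -0.0537,  0.0078]))]
soap_dish [(0.76, array([0.4878, 0.4081, 0.0181])), (0.38, array([ 0.3958, -0.0543,  0.008 ]))]
top [ 0.3685 -0.0017  1.2416] [ 0.7083 -0.7004  0.0655 -0.059 ] 474.09296912493795
button_top []
trimmer_front [(0.98, array([0.5217, 0.1922, 0.0296]))]
trimmer_box [(0.75, array([ 0.3986, -0.0486,  0.0099])), (0.6, array([0.6063, 0.2131, 0.0695]))]
brush_front [(0.92, array([ 0.5553, -0.1544,  0.0298]))]
brush_box [(0.66, array([ 0.6482, -0.1514,  0.065 ]))]
jar [(0.85, array([ 0.5704, -0.0058,  0.0796])), (0.73, array([ 0.6472, -0.1496,  0.0639]))]
tin [(0.96, array([ 0.723 , -0.0031,  0.0216]))]
comb [(0.72, array([ 0.4016, -0.0438,  0.0072])), (0.69, array([ 0.5693, -0.0054,  0.079 ]))]
soap_dish [(0.88, array([0.4963, 0.4167, 0.0198]))]
```

View pics/side0.png

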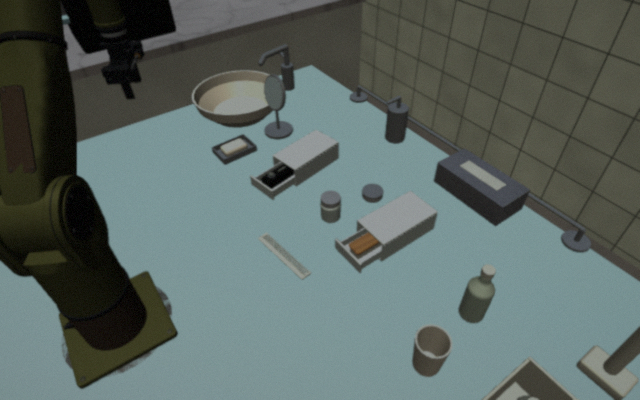

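View pics/top0.png

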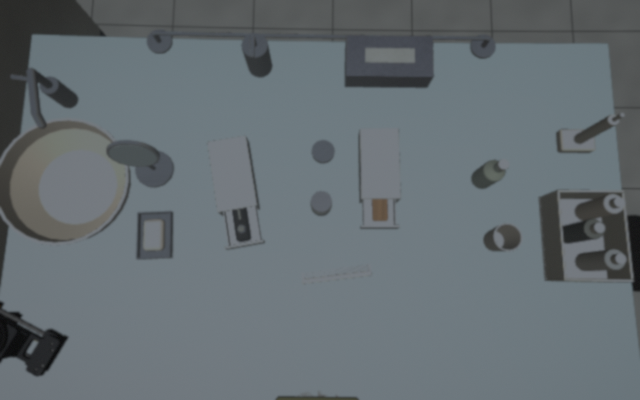

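The trimmer drawer is in the left box (top: front near (245,243), button near (241,230); side: front near (262,185)). The brush drawer is on the right (top (380,215)), with the jar at (321,203) between them. Next I'll fit the box pose from depth.

```bash
cat > fit.py <<'E'
from h import *
np.set_printoptions(precision=4,suppress=True)
def fit(s,cen):
    P=cloud(s); Q=P.reshape(-1,3); Q=Q[~np.isnan(Q[:,0])]
    m=(np.abs(Q[:,2]-.066)<.012)&(np.hypot(Q[:,0]-cen[0],Q[:,1]-cen[1])<.14)
    T=Q[m]; mask=T[:,:2].astype(np.float32)
    (c,sz,a)=cv2.minAreaRect(mask); b=cv2.boxPoints((c,sz,a))
    L=b[1]-b[0] if np.linalg.norm(b[1]-b[0])>np.linalg.norm(b[2]-b[1]) else b[2]-b[1]
    L=L*np.sign(L[0]); yaw=np.arctan2(L[1],L[0])
    return c,sz,yaw,np.median(T[:,2]),Q
if __name__=='__main__':
  for n in ('top','side'):
    s=snap(n)
    for nm,cen in (('trim',(.64,.215)),('brush',(.66,-.15))):
        c,sz,yaw,z,Q=fit(s,cen)
        u=np.array([np.cos(yaw),np.sin(yaw)]); v=np.array([-u[1],u[0]])
        d=Q[:,:2]-c; x=d@u; y=d@v
        m=(np.abs(y)<.045)&(x<-.1)&(x>-.22)&(Q[:,2]>.03)&(Q[:,2]<.048)
        f=np.percentile(x[m],[1,5,20])
        fm=m&(x<f[0]+.008)
        print(n,nm,'c',np.array(c),'sz',np.array(sz),'yaw',yaw,'ztop',z,'front x',f,'n',m.sum(),'ztopfront',np.percentile(Q[fm,2],90), 'yrange',np.percentile(y[np.abs(x+.15)<.06],[1,99]))
        if nm=='trim':
            k=(np.abs(y)<.03)&(x<-.1)&(x>-.2)&(Q[:,2]>.049)&(Q[:,2]<.06)
            print('  high pts',k.sum(), Q[k].mean(0) if k.any() else '', x[k].mean()-f[0] if k.any() else '')
    img=s['pixels']
    box=(230,130,90,75) if n=='side' else (195,125,90,130)
    x0,y0,w_,h_=box
    cr=cv2.convertScaleAbs(img[y0:y0+h_,x0:x0+w_,::-1],alpha=2.2)
    cv2.imwrite(f'pics/{n}_crop.png',cv2.resize(cr,None,fx=5 if n=='side' else 4.5,fy=5 if n=='side' else 4.5,interpolation=cv2.INTER_CUBIC))
a=cv2.imread('pics/side_crop.png');b=cv2.imread('pics/top_crop.png')
if a is not None:
  o=np.zeros((max(a.shape[0],b.shape[0]),a.shape[1]+b.shape[1],3),np.uint8);o[:a.shape[0],:a.shape[1]]=a;o[:b.shape[0],a.shape[1]:]=b
  o=o[:600,:800] if o.shape[1]<=800 else cv2.resize(o,(800,int(o.shape[0]*800/o.shape[1])))
  cv2.imwrite('pics/crops.png',o); print(o.shape)
E
python3 fit.py
```

```text
top trim c [0.624  0.2186] sz [0.2405 0.1004] yaw 0.18979774 ztop 0.06647317233284844 front x [-0.1572 -0.1567 -0.1533] n 341 ztopfront 0.04398272078680887 yrange [-1.5261  0.6008]
  high pts 48 [0.5079 0.1963 0.0516] 0.03899751180375419
top brush c [ 0.6821 -0.1531] sz [0.1865 0.1001] yaw 0.018200628 ztop 0.06637647115847511 front x [-0.163  -0.1626 -0.1584] n 428 ztopfront 0.04516684459635247 yrange [-0.9276  0.9492]
side trim c [0.6489 0.2223] sz [0.1903 0.1057] yaw 0.19276266 ztop 0.0659790701648284 front x [-0.1843 -0.1833 -0.1795] n 381 ztopfront 0.042951533207952086 yrange [-0.9208  0.8538]
  high pts 22 [0.5112 0.1946 0.0511] 0.04380480450075633
side brush c [ 0.6811 -0.1167] sz [0.1873 0.1808] yaw 0.006157983 ztop 0.06648779138319677 front x [-0.1639 -0.1627 -0.1609] n 246 ztopfront 0.043567545273810585 yrange [-0.4746  1.1467]
(547, 800, 3)
```

View pics/crops.png

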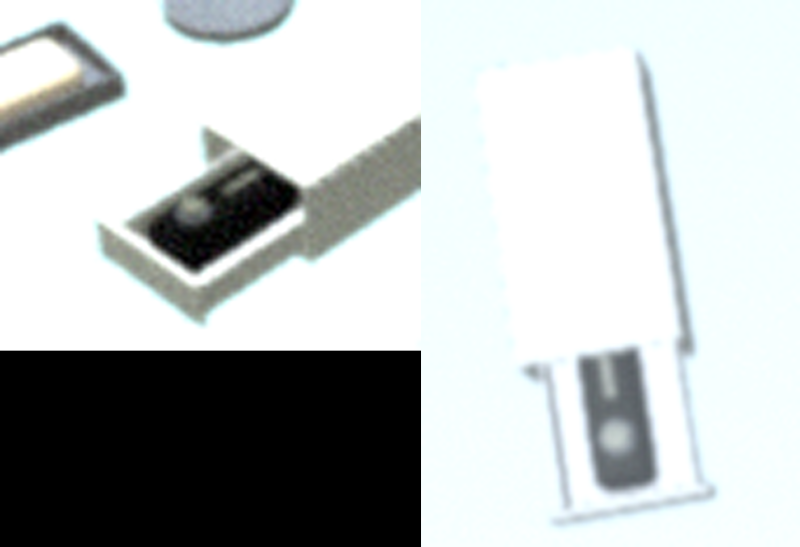

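The crops show the grey button disc on the black trimmer: side about (271,175), top about (241,228). Next I'll triangulate it and tighten the box fit.

```bash
cat > tri.py <<'E'
from h import *
np.set_printoptions(precision=4,suppress=True)
def ray(s,p):
    n=cv2.undistortPoints(np.array([[p]],float),K(s),np.array(s['D'])).ravel()
    return np.array(s['xyz']),R.from_quat(s['orientation']).apply([n[0],n[1],1.])
def tri(rays):
    A=np.zeros((3,3));b=np.zeros(3)
    for o,d in rays:
        d=d/np.linalg.norm(d);M=np.eye(3)-np.outer(d,d);A+=M;b+=M@o
    p=np.linalg.solve(A,b); return p,[np.linalg.norm(np.cross(p-o,d/np.linalg.norm(d))) for o,d in rays]
if __name__=='__main__':
    rays=[]
    for n,g in (('side',(271,175)),('top',(241,228.5))):
        s=snap(n); im=cv2.cvtColor(s['pixels'],cv2.COLOR_RGB2GRAY).astype(float)
        x,y=map(round,g); h=3; pt=im[y-h:y+h+1,x-h:x+h+1]
        print(n);print(pt.astype(int))
        wt=np.clip(pt-np.percentile(pt,35),0,None); yy,xx=np.mgrid[-h:h+1,-h:h+1]
        p=(x+(wt*xx).sum()/wt.sum(),y+(wt*yy).sum()/wt.sum()); print(p)
        rays.append(ray(s,p))
        o,d=rays[-1]; print('at z=.052:',o+d*(.052-o[2])/d[2])
        P=cloud(s).reshape(-1,3);P=P[~np.isnan(P[:,0])]
        for cen,nm in(((.65,.223),'trim'),((.682,-.153),'brush')):
            m=(np.abs(P[:,2]-.066)<.006)&(np.abs(P[:,0]-cen[0])<.125)&(np.abs(P[:,1]-cen[1])<.08)
            T=P[m][:,:2]
            # drop stragglers: few neighbours
            from scipy.spatial import cKDTree
            t=cKDTree(T); k=np.array([len(q) for q in t.query_ball_point(T,.008)]); T=T[k>0.35*np.median(k)]
            c,sz,a=cv2.minAreaRect(T.astype(np.float32)); print(nm,c,sz,a,len(T))
            if nm=='trim':
                yaw=.19;u=np.array([np.cos(yaw),np.sin(yaw)]);v=np.array([-u[1],u[0]])
                D=P[:,:2]-[.65,.223];xx_=D@u;yy_=D@v
                f=(P[:,2]>.036)&(P[:,2]<.05)&(xx_<-.172)&(xx_>-.2)&(np.abs(yy_)<.06)
                T=P[f];pc=np.polyfit(T[:,1],T[:,0],1);print('front edge n',f.sum(),'x(y=.188)',np.polyval(pc,.188),'yaw',np.arctan(-pc[0]),'ymid',(T[:,1].min()+T[:,1].max())/2,T[:,1].min(),T[:,1].max())
    print(tri(rays))
E
python3 tri.py
```

```text
side
[[59 62 63 58 52 39 25]
 [55 67 74 70 69 51 33]
 [51 61 69 73 64 56 41]
 [51 51 59 55 49 48 43]
 [42 50 50 42 41 40 35]
 [30 36 40 38 38 27 21]
 [ 6 13 24 17 19 14  6]]
(np.float64(270.3441127694859), np.float64(173.57131011608624))
at z=.052: [0.5078 0.1964 0.052 ]
trim (0.6499163508415222, 0.22127240896224976) (0.18902336061000824, 0.10250239074230194) 10.485560417175293 1261
front edge n 78 x(y=.188) 0.47115126991192563 yaw 0.19643273788793836 ymid 0.18634736319657713 0.13827034137129657 0.2344243850218577
brush (0.6812964677810669, -0.15497881174087524) (0.18761323392391205, 0.10212298482656479) 1.0850430727005005 2137
top
[[61 70 76 75 72 67 60]
 [72 82 86 86 83 77 68]
 [80 88 91 90 90 85 73]
 [83 91 92 93 90 86 74]
 [83 90 93 93 90 85 74]
 [77 87 91 91 88 80 71]
 [68 77 81 83 79 74 67]]
(np.float64(240.63666666666666), np.float64(228.30666666666667))
at z=.052: [0.5101 0.1967 0.052 ]
trim (0.6505995988845825, 0.22353389859199524) (0.18687750399112701, 0.10003410279750824) 10.88850212097168 2783
front edge n 97 x(y=.188) 0.4727320697783399 yaw 0.18778457122505068 ymid 0.18812990798995996 0.14059094100589084 0.23566887497402908
brush (0.6817527413368225, -0.15321387350559235) (0.186485156416893, 0.10013829171657562) 0.8489519953727722 2742
(array([0.5093, 0.1973, 0.0508]), [np.float64(0.0009926251989253233), np.float64(0.0009926251989250791)])
```

```bash
cat > go.py <<'E'
from h import *
import sys
np.set_printoptions(precision=3,suppress=True)
YAW=.19; u=np.array([np.cos(YAW),np.sin(YAW),0]);v=np.array([-u[1],u[0],0])
T=R.from_matrix(np.stack([-u,v,[0,0,-1.]],1))
def rel(tip):
    """dp mm, twist for the fingertips' centre at tip, tool down, closing line across the drawer"""
    st=r.get_state(); q=R.from_quat(st['eef_rot'])
    tcp=np.array(tip)+[0,0,r.tip_reach]
    return q.inv().apply(tcp-st['tool_pos'])*1e3,(q.inv()*T).as_rotvec(),st
if __name__=='__main__':
    dp,tw,st=rel([float(a) for a in sys.argv[1:4]])
    print('dp',dp,'twist',tw,'t',st['clock'],'tcp',np.array(st['tool_pos']),'F',np.array(st['contact_force']),'open',st['opening'],'q',np.array(st['q']))
E
python3 go.py .5095 .1965 .12
```

```text
dp [-366.583 -220.263  118.73 ] twist [ 0.     0.    -0.657] t 1.2 tcp [0.281 0.558 0.261] F [-0.333 -0.086 -0.157] open 0.9982394148940023 q [-1.07   0.689 -0.195  1.565  0.157  0.902 -0.215]
```

Emit:
step_arm(
  motion=[
    {"dp":[-48,-29,0],"twist":[0,0,-0.15],"hand":-1},
    {"dp":[-96,-58,0],"twist":[0,0,-0.3],"hand":-1},
    {"dp":[-144,-87,0],"twist":[0,0,-0.45],"hand":-1},
    {"dp":[-192,-116,10],"twist":[0,0,-0.6],"hand":-1},
    {"dp":[-240,-145,20],"twist":[0,0,-0.657],"hand":-1},
  ],
  force=20,
)

```text
clock: 1.82
tool_pos: [0.4315, 0.3192, 0.2408]
eef_rot: [-0.096, 0.995, 0.0, 0.0]
contact_force: [1.3, 0.6, -0.8]
opening: 0.453
finger_force: 0.0
```

```bash
python3 go.py .5095 .1965 .10
```

```text
dp [ -52.992 -135.418  118.746] twist [0.001 0.001 0.003] t 1.825 tcp [0.431 0.319 0.241] F [ 1.27   0.583 -0.807] open 0.4534969688128888 q [-0.472  0.621 -0.409  1.849  0.35   0.741  0.691]
```

Emit:
step_arm(
  motion=[
    {"dp":[-20,-45,25],"twist":[0,0,0],"hand":-1},
    {"dp":[-38,-90,55],"twist":[0,0,0],"hand":-1},
    {"dp":[-53,-135,90],"twist":[0,0,0],"hand":-1},
    {"dp":[-53,-135,119],"twist":[0,0,0],"hand":-1},
    {"dp":[-53,-135,119],"twist":[0,0,0],"hand":-1},
  ],
)

```text
clock: 2.45
tool_pos: [0.507, 0.1973, 0.1202]
eef_rot: [-0.095, 0.996, -0.001, -0.002]
contact_force: [0.2, 0.1, 0.2]
opening: 0.008
finger_force: 0.0
```

```bash
python3 go.py .5095 .1965 .056; python3 - <<'E'
from h import *
for n,b in (('side',(215,110,130,100)),('top',(170,130,140,130))):
    s=snap(n); x,y,w_,h_=b
    cv2.imwrite(f'pics/{n}1.png',cv2.resize(cv2.convertScaleAbs(s['pixels'][y:y+h_,x:x+w_,::-1],alpha=1.7),None,fx=4,fy=4,interpolation=cv2.INTER_CUBIC))
E
```

```text
dp [-2.455 -1.192 42.188] twist [-0.001 -0.004 -0.   ] t 2.45 tcp [0.507 0.197 0.12 ] F [0.156 0.144 0.216] open 0.007754179349272089 q [-0.269  0.812 -0.315  1.916  0.494  0.493  0.828]
```

View pics/side1.png

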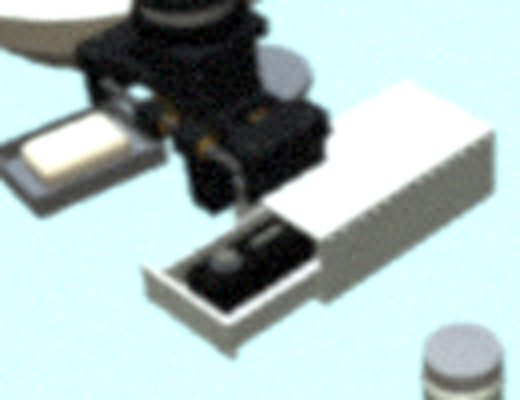

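The closed fingertips hang at crop (243,210), above the button at (225,258), and the drawer has not moved. I'll lower to just above the button.

Emit:
step_arm(
  motion=[
    {"dp":[-2.5,-1,20],"twist":[0,-0.004,0],"hand":-1},
    {"dp":[-2.5,-1,38],"twist":[0,-0.004,0],"hand":-1},
    {"dp":[-2.5,-1,42],"twist":[0,-0.004,0],"hand":-1},
    {"dp":[-2.5,-1,42],"twist":[0,-0.004,0],"hand":-1},
  ],
)

```text
clock: 3.05
tool_pos: [0.5109, 0.1985, 0.0807]
eef_rot: [-0.095, 0.995, 0.001, 0.003]
contact_force: [-0.9, 0.6, 0.2]
opening: 0.007
finger_force: 0.0
```

```bash
python3 go.py .5095 .1965 .047
```

```text
dp [ 1.798 -1.741 11.707] twist [0.001 0.005 0.001] t 3.05 tcp [0.511 0.199 0.081] F [-0.934  0.568  0.156] open 0.006587087540225121 q [-0.301  0.877 -0.261  1.927  0.536  0.4    0.793]
```

Emit:
step_arm(
  motion=[
    {"dp":[1,-1.5,3],"twist":[0,0.004,0],"hand":-1},
    {"dp":[1,-1.5,5],"twist":[0,0.004,0],"hand":-1},
    {"dp":[1,-1.5,7],"twist":[0,0.004,0],"hand":-1},
    {"dp":[1,-1.5,7],"twist":[0,0.004,0],"hand":-1},
  ],
)

```text
clock: 3.55
tool_pos: [0.5101, 0.1959, 0.0728]
eef_rot: [-0.095, 0.995, -0.0, 0.0]
contact_force: [0.1, -0.9, 0.8]
opening: 0.002
finger_force: 0.8
```

Emit:
step_arm(
  motion=[
    {"dp":[0,0,1.5],"twist":[0,0,0],"hand":-1},
    {"dp":[0,0,3],"twist":[0,0,0],"hand":-1},
    {"dp":[0,0,4],"twist":[0,0,0],"hand":-1},
    {"dp":[0,0,4],"twist":[0,0,0],"hand":-1},
  ],
)

```text
clock: 4.05
tool_pos: [0.5101, 0.1959, 0.0693]
eef_rot: [-0.095, 0.995, -0.0, 0.0]
contact_force: [-1.6, -0.7, 8.1]
opening: 0.003
finger_force: 4.0
```

Emit:
step_arm(
  motion=[
    {"dp":[0,0,0.5],"twist":[0,0,0],"hand":-1},
    {"dp":[0,0,1],"twist":[0,0,0],"hand":-1},
    {"dp":[0,0,1],"twist":[0,0,0],"hand":-1},
    {"dp":[0,0,1],"twist":[0,0,0],"hand":-1},
  ],
)

```text
clock: 4.55
tool_pos: [0.5106, 0.196, 0.069]
eef_rot: [-0.095, 0.995, -0.0, 0.001]
contact_force: [0.1, -3.1, 13.5]
opening: 0.007
finger_force: 6.9
```

Bottomed out: 13.5 N, against about 4 N of spring, with hardly any further travel. I'll lift and move in front of the drawer.

Emit:
step_arm(
  motion=[
    {"dp":[0,0,-10],"twist":[0,0,0],"hand":-1},
    {"dp":[0,0,-35],"twist":[0,0,0],"hand":-1},
    {"dp":[35,0,-40],"twist":[0,0,0],"hand":-1},
    {"dp":[78,0,-40],"twist":[0,0,0],"hand":-1},
    {"dp":[78,0,-40],"twist":[0,0,0],"hand":-1},
  ],
)

```text
clock: 5.18
tool_pos: [0.4292, 0.1802, 0.1078]
eef_rot: [-0.096, 0.995, -0.001, -0.003]
contact_force: [0.4, 0.5, -0.3]
opening: 0.007
finger_force: 0.0
```

```bash
python3 go.py .436 .182 .018;python3 tri.py | grep -v '\[\['
```

```text
dp [-7.345  0.581 67.713] twist [-0.002 -0.005  0.003] t 5.175 tcp [0.429 0.18  0.108] F [ 0.355  0.463 -0.322] open 0.007375705210415355 q [-0.372  0.777 -0.201  2.154  0.56   0.266  0.703]
side
 [55 72 76 75 74 57 37]
 [53 60 78 73 73 60 47]
 [55 56 61 59 57 51 47]
 [46 54 48 47 45 43 38]
 [29 37 43 41 36 31 22]
 [14 19 24 21 21 16 14]]
(np.float64(270.57043073341094), np.float64(173.69965075669384))
at z=.052: [0.508  0.1955 0.052 ]
trim (0.6508221626281738, 0.22146348655223846) (0.18947795033454895, 0.1045486107468605) 10.646937370300293 1267
front edge n 60 x(y=.188) 0.4704750231907456 yaw 0.1941532921646014 ymid 0.1749195889745585 0.13898179334722016 0.21085738460189685
brush (0.6806690096855164, -0.15521970391273499) (0.1883660852909088, 0.10211535543203354) 1.1646462678909302 2145
top
 [ 77  87  91  90  89  82  71]
 [ 86  94  96  96  95  88  76]
 [ 91  96  98  99  97  91  78]
 [ 87  96  99 100  97  90  78]
 [ 77  89  95  97  94  86  76]
 [ 63  74  83  87  84  78  70]]
(np.float64(240.6593028964163), np.float64(228.27049582719687))
at z=.052: [0.5102 0.1967 0.052 ]
trim (0.6499991416931152, 0.22371143102645874) (0.18558743596076965, 0.10030703246593475) 10.875091552734375 2774
front edge n 10 x(y=.188) 0.4761032273802005 yaw 0.15049916367964852 ymid 0.1583917815855851 0.14589829446462566 0.1708852687065445
brush (0.6819239854812622, -0.15317675471305847) (0.18654868006706238, 0.09999042004346848) 1.09549081325531 2737
(array([0.5097, 0.1973, 0.0501]), [np.float64(0.0007602241237235269), np.float64(0.0007602241237235224)])
```

Nothing shifted. Next I'll lower in front of the panel.

Emit:
step_arm(
  motion=[
    {"dp":[-2,0,35],"twist":[0,0,0],"hand":-1},
    {"dp":[-2,0,62],"twist":[0,0,0],"hand":-1},
    {"dp":[-2,0,68],"twist":[0,0,0],"hand":-1},
    {"dp":[-2,0,68],"twist":[0,0,0],"hand":-1},
    {"dp":[-2,0,68],"twist":[0,0,0],"hand":-1},
  ],
)

```text
clock: 5.9
tool_pos: [0.436, 0.1819, 0.0405]
eef_rot: [-0.095, 0.996, 0.0, 0.001]
contact_force: [-0.7, 0.3, 0.2]
opening: 0.002
finger_force: 0.0
```

```bash
python3 go.py .555 .2055 .018
```

```text
dp [-121.358    0.768    0.646] twist [ 0.001  0.002 -0.   ] t 5.9 tcp [0.436 0.182 0.04 ] F [-0.697  0.288  0.246] open 0.002471128970672246 q [-0.456  0.917 -0.059  2.158  0.621  0.08   0.648]
```

Emit:
step_arm(
  motion=[
    {"dp":[-12,0.5,0],"twist":[0,0,0],"hand":-1},
    {"dp":[-22,0.5,0],"twist":[0,0,0],"hand":-1},
    {"dp":[-32,0.5,0],"twist":[0,0,0],"hand":-1},
    {"dp":[-42,0.5,0],"twist":[0,0,0],"hand":-1},
    {"dp":[-52,0.5,0],"twist":[0,0,0],"hand":-1},
  ],
)

```text
clock: 6.52
tool_pos: [0.4866, 0.1919, 0.0398]
eef_rot: [-0.095, 0.995, -0.0, -0.0]
contact_force: [-2.6, -0.7, 0.7]
opening: 0.005
finger_force: 0.7
```

Emit:
step_arm(
  motion=[
    {"dp":[-10,0,0],"twist":[0,0,0],"hand":-1},
    {"dp":[-20,0,0],"twist":[0,0,0],"hand":-1},
    {"dp":[-30,0,0],"twist":[0,0,0],"hand":-1},
    {"dp":[-38,0,0],"twist":[0,0,0],"hand":-1},
    {"dp":[-42,0,0],"twist":[0,0,0],"hand":-1},
  ],
)

```text
clock: 7.15
tool_pos: [0.5281, 0.1999, 0.0396]
eef_rot: [-0.095, 0.995, 0.0, 0.0]
contact_force: [-1.9, -0.8, 0.9]
opening: 0.004
finger_force: 0.6
```

```bash
python3 go.py .5462 .2035 .018; sed -i 's/xx_<-.172)&(xx_>-.2)/xx_<-.097)\&(xx_>-.135)/' tri.py; python3 tri.py | grep -E "trim|front|brush"; python3 - <<'E'
from h import *
for n,b in (('side',(215,110,130,100)),('top',(170,130,140,130))):
    s=snap(n); x,y,w_,h_=b
    cv2.imwrite(f'pics/{n}2.png',cv2.resize(cv2.convertScaleAbs(s['pixels'][y:y+h_,x:x+w_,::-1],alpha=1.7),None,fx=4,fy=4,interpolation=cv2.INTER_CUBIC))
E
```

```text
dp [-18.505   0.119  -0.358] twist [ 0.  0. -0.] t 7.15 tcp [0.528 0.2   0.04 ] F [-1.916 -0.819  0.931] open 0.004109090405656219 q [-0.297  0.961 -0.252  1.876  0.587  0.378  0.764]
trim (0.6707769632339478, 0.22534961998462677) (0.1460162252187729, 0.10245390236377716) 10.749163627624512 888
front edge n 45 x(y=.188) 0.5277944885762764 yaw 0.529255593332561 ymid 0.18415592124726504 0.15313870015958997 0.21517314233494012
brush (0.6813656091690063, -0.15524594485759735) (0.18618454039096832, 0.10271095484495163) 0.9264432191848755 2147
trim (0.6849414110183716, 0.23030394315719604) (0.11630403995513916, 0.09998907893896103) 10.76028823852539 1375Traceback (most recent call last):
  File "tri.py", line 33, in <module>
    T=P[f];pc=np.polyfit(T[:,1],T[:,0],1);print('front edge n',f.sum(),'x(y=.188)',np.polyval(pc,.188),'yaw',np.arctan(-pc[0]),'ymid',(T[:,1].min()+T[:,1].max())/2,T[:,1].min(),T[:,1].max())
              ~~~~~~~~~~^^^^^^^^^^^^^^^^^
    raise TypeError("expected non-empty vector for x")
TypeError: expected non-empty vector for x
```

View pics/side2.png

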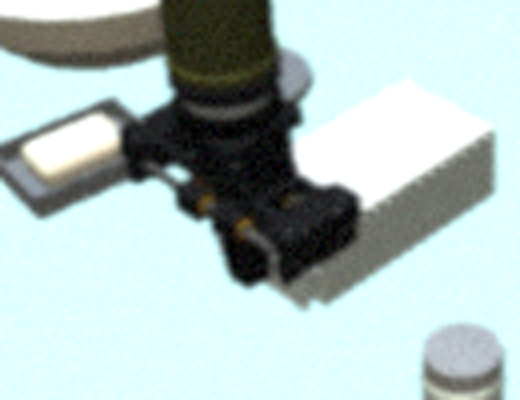

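The drawer is nearly home, with its corner at (308,300), and the box's rear corner at (493,128) has not moved. About 18 mm remains, so I'll creep.

Emit:
step_arm(
  motion=[
    {"dp":[-4,0,0],"twist":[0,0,0],"hand":-1},
    {"dp":[-8,0,0],"twist":[0,0,0],"hand":-1},
    {"dp":[-11,0,0],"twist":[0,0,0],"hand":-1},
    {"dp":[-13,0,0],"twist":[0,0,0],"hand":-1},
    {"dp":[-13,0,0],"twist":[0,0,0],"hand":-1},
  ],
)

```text
clock: 7.98
tool_pos: [0.5407, 0.2024, 0.0398]
eef_rot: [-0.095, 0.995, 0.0, 0.0]
contact_force: [-0.3, -0.2, 0.5]
opening: 0.002
finger_force: 0.0
```

Emit:
step_arm(
  motion=[
    {"dp":[-0.6,0,0],"twist":[0,0,0],"hand":-1},
    {"dp":[-1.2,0,0],"twist":[0,0,0],"hand":-1},
  ],
)

```text
clock: 8.22
tool_pos: [0.5412, 0.2025, 0.0397]
eef_rot: [-0.095, 0.995, -0.0, -0.0]
contact_force: [-1.4, 0.3, -0.0]
opening: 0.007
finger_force: 0.6
```

Emit:
step_arm(
  motion=[
    {"dp":[-0.5,0,0],"twist":[0,0,0],"hand":-1},
    {"dp":[-1,0,0],"twist":[0,0,0],"hand":-1},
  ],
)

```text
clock: 8.48
tool_pos: [0.5417, 0.2026, 0.0397]
eef_rot: [-0.095, 0.995, -0.0, -0.001]
contact_force: [-3.0, 0.2, 3.3]
opening: 0.004
finger_force: 1.7
```

Emit:
step_arm(
  motion=[
    {"dp":[-0.5,0,0],"twist":[0,0,0],"hand":-1},
    {"dp":[-0.5,0,0],"twist":[0,0,0],"hand":-1},
  ],
)

```text
clock: 8.72
tool_pos: [0.5418, 0.2026, 0.0397]
eef_rot: [-0.095, 0.995, -0.0, -0.001]
contact_force: [-5.6, -0.7, 4.6]
opening: 0.007
finger_force: 2.6
```

Emit:
step_arm(
  motion=[
    {"dp":[-0.5,0,0],"twist":[0,0,0],"hand":-1},
    {"dp":[-0.5,0,0],"twist":[0,0,0],"hand":-1},
  ],
)

```text
clock: 8.98
tool_pos: [0.5418, 0.2026, 0.0397]
eef_rot: [-0.095, 0.995, -0.0, -0.001]
contact_force: [-7.0, -0.3, 4.7]
opening: 0.007
finger_force: 3.1
```

It is stiff at 7 N without moving. I'll back off and measure the gap.

Emit:
step_arm(
  motion=[
    {"dp":[10,0,0],"twist":[0,0,0],"hand":-1},
    {"dp":[40,0,0],"twist":[0,0,0],"hand":-1},
    {"dp":[80,0,-40],"twist":[0,0,0],"hand":-1},
    {"dp":[100,0,-90],"twist":[0,0,0],"hand":-1},
    {"dp":[100,40,-140],"twist":[0,0,0],"hand":-1},
  ],
)

```text
clock: 9.6
tool_pos: [0.437, 0.2189, 0.1795]
eef_rot: [-0.093, 0.996, -0.002, -0.001]
contact_force: [1.4, 0.8, -0.4]
opening: 0.006
finger_force: 0.0
```

```bash
cat > chk.py <<'E'
from h import *
np.set_printoptions(precision=4,suppress=True)
print(r.get_state()['tool_pos'])
for n,b in (('side',(215,110,130,100)),('top',(190,120,90,130))):
    s=snap(n); x,y,w_,h_=b
    cv2.imwrite(f'pics/{n}3.png',cv2.resize(cv2.convertScaleAbs(s['pixels'][y:y+h_,x:x+w_,::-1],alpha=1.3),None,fx=4,fy=4,interpolation=cv2.INTER_CUBIC))
    P=cloud(s).reshape(-1,3);P=P[~np.isnan(P[:,0])]
    for nm,cen,yaw in(('trim',(.6503,.2235),.19),('brush',(.6817,-.154),.017)):
        u=np.array([np.cos(yaw),np.sin(yaw)]);v=np.array([-u[1],u[0]])
        D=P[:,:2]-cen;x_=D@u;y_=D@v
        top=(np.abs(P[:,2]-.066)<.005)&(np.abs(x_)<.11)&(np.abs(y_)<.065)
        fr=(P[:,2]>.015)&(P[:,2]<.05)&(x_<-.07)&(x_>-.2)&(np.abs(y_)<.04)
        print(n,nm,'top x',np.percentile(x_[top],[.5,99.5]),'y',np.percentile(y_[top],[.5,99.5]),cv2.minAreaRect(P[top][:,:2].astype(np.float32))[2],'front n',fr.sum(),np.percentile(x_[fr],[2,10,50]) if fr.any() else '')
a,b=cv2.imread('pics/side3.png'),cv2.imread('pics/top3.png')[:400]
a=cv2.imread('pics/side3.png');o=np.zeros((520,520+360-80,3),np.uint8);o[:400,:440]=a[:,60:500];o[:,440:]=cv2.imread('pics/top3.png');cv2.imwrite('pics/chk.png',o)
E
python3 chk.py
```

```text
[0.437  0.2189 0.1795]
side trim top x [-0.0942  0.0911] y [-0.0522  0.0492] 10.807397842407227 front n 206 [-0.1018 -0.1006 -0.0984]
side brush top x [-0.0929  0.0906] y [-0.0511  0.048 ] 1.2760423421859741 front n 779 [-0.1634 -0.1625 -0.1277]
top trim top x [-0.0924  0.0913] y [-0.0495  0.0491] 10.611083984375 front n 137 [-0.0991 -0.0988 -0.0973]
top brush top x [-0.0923  0.0922] y [-0.0484  0.0505] 0.9030863046646118 front n 499 [-0.1624 -0.1607 -0.1261]
```

View pics/chk.png

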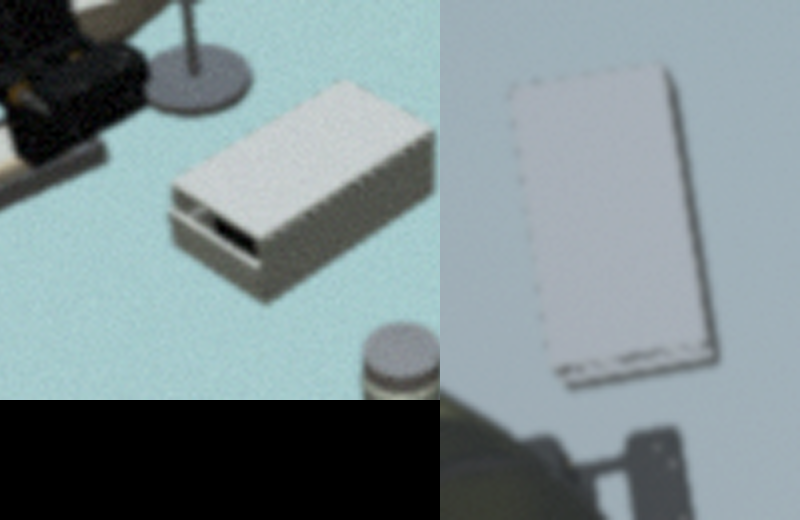

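```bash
cat > fine.py <<'E'
from h import *
np.set_printoptions(precision=4,suppress=True)
for n in ('side','top'):
    S=[snap(n) for _ in range(6)]; s=S[0]; d=np.stack([q['depth'] for q in S]); d[d==0]=np.nan
    s['depth']=np.nan_to_num(np.nanmedian(d,0)); P=cloud(s).reshape(-1,3);P=P[~np.isnan(P[:,0])]
    for nm,cen,yaw in(('trim',(.6503,.2235),.19),('brush',(.6817,-.154),.017)):
        u=np.array([np.cos(yaw),np.sin(yaw)]);v=np.array([-u[1],u[0]])
        D=P[:,:2]-cen;x=D@u;y=D@v
        top=(np.abs(P[:,2]-.066)<.004)&(np.abs(x)<.11)&(np.abs(y)<.065)
        print(n,nm,'box top x',np.percentile(x[top],[1,99]),np.ptp(np.percentile(x[top],[0.3,99.7])))
        for lo,hi in((.008,.016),(.016,.024),(.024,.032),(.032,.039),(.039,.046),(.046,.056),(.056,.062)):
            f=(P[:,2]>lo)&(P[:,2]<hi)&(x<-.085)&(x>-.2)&(np.abs(y)<.042)
            if f.any(): print('  z',lo,hi,f.sum(),np.percentile(x[f],[5,25,50,75]))
E
python3 fine.py
```

```text
side trim box top x [-0.0932  0.0892] 0.18506213526858759
  z 0.008 0.016 32 [-0.1005 -0.0998 -0.0995 -0.0993]
  z 0.016 0.024 36 [-0.1002 -0.1    -0.0997 -0.099 ]
  z 0.024 0.032 39 [-0.1003 -0.0999 -0.0993 -0.099 ]
  z 0.032 0.039 39 [-0.1002 -0.0997 -0.0993 -0.088 ]
  z 0.039 0.046 55 [-0.0999 -0.0992 -0.0978 -0.0953]
  z 0.056 0.062 4 [-0.0933 -0.0931 -0.093  -0.0928]
side brush box top x [-0.0922  0.0896] 0.18446153264201878
  z 0.008 0.016 207 [-0.1628 -0.1405 -0.1295 -0.1083]
  z 0.016 0.024 137 [-0.163  -0.1623 -0.1399 -0.1148]
  z 0.024 0.032 120 [-0.1629 -0.1624 -0.1379 -0.1114]
  z 0.032 0.039 125 [-0.1628 -0.1622 -0.1404 -0.1164]
  z 0.039 0.046 369 [-0.1622 -0.1427 -0.1242 -0.1048]
top trim box top x [-0.0915  0.0901] 0.18417121219192778
  z 0.008 0.016 40 [-0.0987 -0.0986 -0.0868 -0.0858]
  z 0.016 0.024 21 [-0.0988 -0.0987 -0.0985 -0.0982]
  z 0.024 0.032 27 [-0.0987 -0.0986 -0.0985 -0.0942]
  z 0.032 0.039 17 [-0.0988 -0.0987 -0.0986 -0.0985]
  z 0.039 0.046 78 [-0.0985 -0.0975 -0.096  -0.0945]
  z 0.056 0.062 1 [-0.0923 -0.0923 -0.0923 -0.0923]
top brush box top x [-0.092   0.0916] 0.1844627911772891
  z 0.008 0.016 429 [-0.1621 -0.1459 -0.1298 -0.1064]
  z 0.016 0.024 11 [-0.1518 -0.1263 -0.0994 -0.0929]
  z 0.024 0.032 36 [-0.1513 -0.1338 -0.1228 -0.1125]
  z 0.032 0.039 96 [-0.1623 -0.1621 -0.1443 -0.121 ]
  z 0.039 0.046 370 [-0.1604 -0.1397 -0.1219 -0.1062]
```

The panel reads 0–2 mm from home, so I can't rule out that a finger's upper part met the box edge. I'll push once more, gently, with the tool tilted so that only the fingertips can touch.

```bash
cat > go2.py <<'E'
from go import *
th=float(sys.argv[3]); Tt=T*R.from_euler('y',-th)
O=np.array([.6503,.2235,0])
tip=O+u*float(sys.argv[1])+[0,0,float(sys.argv[2])]
st=r.get_state(); q=R.from_quat(st['eef_rot'])
tcp=tip-Tt.apply([0,0,r.tip_reach])
print('dp',q.inv().apply(tcp-st['tool_pos'])*1e3,'twist',(q.inv()*Tt).as_rotvec(),'q',np.array(st['q']),'tcp along u',(np.array(st['tool_pos'])-O)@u, 'F along u',np.array(st['contact_force'])@u)
E
python3 go2.py -.140 .022 .2
```

```text
dp [-64.784 -38.704 134.49 ] twist [-0.    -0.201 -0.   ] q [-0.334  0.671 -0.368  2.038  0.47   0.515  0.717] tcp along u -0.20904877289009038 F along u 1.1460431745740665
```

Emit:
step_arm(
  motion=[
    {"dp":[-20,-20,30],"twist":[0,-0.1,0],"hand":-1},
    {"dp":[-45,-39,60],"twist":[0,-0.2,0],"hand":-1},
    {"dp":[-65,-39,100],"twist":[0,-0.2,0],"hand":-1},
    {"dp":[-65,-39,134],"twist":[0,-0.2,0],"hand":-1},
    {"dp":[-65,-39,134],"twist":[0,-0.2,0],"hand":-1},
  ],
)

```text
clock: 10.92
tool_pos: [0.4997, 0.1887, 0.0554]
eef_rot: [-0.098, 0.991, -0.002, 0.086]
contact_force: [0.8, -0.4, -0.6]
opening: 0.003
finger_force: 0.0
```

```bash
python3 - <<'E'
from h import *
for _ in range(4): snap('top')
E
python3 go2.py -.118 .022 .2
```

```text
dp [-30.143   6.072  17.961] twist [-0.02  -0.031  0.008] q [-0.361  0.899 -0.205  2.117  1.675  0.228 -0.37 ] tcp along u -0.15508553253621937 F along u -0.33930812003847216
```

Emit:
step_arm(
  motion=[
    {"dp":[-2,3,6],"twist":[-0.01,-0.015,0],"hand":-1},
    {"dp":[-6,6,15],"twist":[-0.02,-0.03,0],"hand":-1},
    {"dp":[-8,6,15],"twist":[-0.02,-0.03,0.008],"hand":-1},
    {"dp":[-8,6,15],"twist":[-0.02,-0.03,0.008],"hand":-1},
    {"dp":[-8,6,15],"twist":[-0.02,-0.03,0.008],"hand":-1},
  ],
)

```text
clock: 11.75
tool_pos: [0.5088, 0.1964, 0.0435]
eef_rot: [-0.095, 0.99, 0.009, 0.1]
contact_force: [-0.2, 0.5, -0.3]
opening: 0.004
finger_force: 0.0
```

```bash
python3 go2.py -.118 .022 .2
```

```text
dp [-21.305  -0.119   4.261] twist [-0.001  0.002  0.001] q [-0.298  0.938 -0.308  2.11   1.838  0.312 -0.518] tcp along u -0.14409707980612585 F along u -0.07577844898839795
```

Emit:
step_arm(
  motion=[
    {"dp":[-8,0,1.6],"twist":[0,0,0],"hand":-1},
    {"dp":[-14,0,2.8],"twist":[0,0,0],"hand":-1},
    {"dp":[-19,0,3.8],"twist":[0,0,0],"hand":-1},
    {"dp":[-22,0,4.4],"twist":[0,0,0],"hand":-1},
    {"dp":[-22,0,4.4],"twist":[0,0,0],"hand":-1},
  ],
)

```text
clock: 12.38
tool_pos: [0.5308, 0.2006, 0.0429]
eef_rot: [-0.095, 0.99, 0.009, 0.1]
contact_force: [-0.4, 0.4, 0.2]
opening: 0.006
finger_force: 0.0
```

Emit:
step_arm(
  motion=[
    {"dp":[-1,0,0.2],"twist":[0,0,0],"hand":-1},
    {"dp":[-2,0,0.4],"twist":[0,0,0],"hand":-1},
    {"dp":[-2,0,0.4],"twist":[0,0,0],"hand":-1},
  ],
)

```text
clock: 12.75
tool_pos: [0.5328, 0.2009, 0.0429]
eef_rot: [-0.095, 0.99, 0.009, 0.1]
contact_force: [0.5, 0.1, 1.3]
opening: 0.007
finger_force: 0.0
```

Emit:
step_arm(
  motion=[
    {"dp":[-0.5,0,0.1],"twist":[0,0,0],"hand":-1},
    {"dp":[-1,0,0.2],"twist":[0,0,0],"hand":-1},
    {"dp":[-1,0,0.2],"twist":[0,0,0],"hand":-1},
  ],
)

```text
clock: 13.12
tool_pos: [0.5338, 0.2011, 0.043]
eef_rot: [-0.095, 0.99, 0.009, 0.1]
contact_force: [-0.7, -0.3, -0.4]
opening: 0.003
finger_force: 0.0
```

```bash
python3 go2.py -.108 .022 .2
```

```text
dp [-6.255 -0.028  0.662] twist [-0.     0.001  0.   ] q [-0.361  0.936 -0.181  2.04   1.691  0.2   -0.368] tcp along u -0.11863147373720691 F along u -0.7977798417296715
```

Emit:
step_arm(
  motion=[
    {"dp":[-1,0,0.2],"twist":[0,0,0],"hand":-1},
    {"dp":[-2,0,0.4],"twist":[0,0,0],"hand":-1},
    {"dp":[-2,0,0.4],"twist":[0,0,0],"hand":-1},
  ],
)

```text
clock: 13.5
tool_pos: [0.5359, 0.2016, 0.043]
eef_rot: [-0.095, 0.99, 0.009, 0.1]
contact_force: [0.0, -0.3, 0.9]
opening: 0.009
finger_force: 0.0
```

Emit:
step_arm(
  motion=[
    {"dp":[-0.5,0,0.1],"twist":[0,0,0],"hand":-1},
    {"dp":[-1,0,0.2],"twist":[0,0,0],"hand":-1},
    {"dp":[-1,0,0.2],"twist":[0,0,0],"hand":-1},
  ],
)

```text
clock: 13.88
tool_pos: [0.5368, 0.2017, 0.043]
eef_rot: [-0.095, 0.99, 0.009, 0.1]
contact_force: [-0.0, -1.2, 0.2]
opening: 0.004
finger_force: 0.0
```

Emit:
step_arm(
  motion=[
    {"dp":[-0.5,0,0.1],"twist":[0,0,0],"hand":-1},
    {"dp":[-1,0,0.2],"twist":[0,0,0],"hand":-1},
    {"dp":[-1,0,0.2],"twist":[0,0,0],"hand":-1},
  ],
)

```text
clock: 14.25
tool_pos: [0.5377, 0.2019, 0.0429]
eef_rot: [-0.095, 0.99, 0.009, 0.1]
contact_force: [-0.2, -0.4, 0.6]
opening: 0.007
finger_force: 0.1
```

Emit:
step_arm(
  motion=[
    {"dp":[-0.5,0,0.1],"twist":[0,0,0],"hand":-1},
    {"dp":[-0.8,0,0.2],"twist":[0,0,0],"hand":-1},
    {"dp":[-0.8,0,0.2],"twist":[0,0,0],"hand":-1},
  ],
)

```text
clock: 14.62
tool_pos: [0.538, 0.2019, 0.0428]
eef_rot: [-0.095, 0.99, 0.009, 0.099]
contact_force: [-2.5, -0.6, 2.2]
opening: 0.005
finger_force: 1.3
```

Emit:
step_arm(
  motion=[
    {"dp":[-0.3,0,0.1],"twist":[0,0,0],"hand":-1},
    {"dp":[-0.6,0,0.1],"twist":[0,0,0],"hand":-1},
    {"dp":[-0.6,0,0.1],"twist":[0,0,0],"hand":-1},
  ],
)

```text
clock: 15.0
tool_pos: [0.5382, 0.202, 0.0428]
eef_rot: [-0.095, 0.991, 0.009, 0.099]
contact_force: [-4.4, -0.8, 3.2]
opening: 0.002
finger_force: 2.6
```

Tip-only contact goes stiff straight away (4.4 N, no sliding) at the same place as before, so the drawer is on its stop. I'll retreat, check and hand in.

Emit:
step_arm(
  motion=[
    {"dp":[10,0,-2],"twist":[0,0,0],"hand":-1},
    {"dp":[35,0,-10],"twist":[0,0,0],"hand":-1},
    {"dp":[65,0,-45],"twist":[0,0,0],"hand":-1},
    {"dp":[80,0,-95],"twist":[0,0,0],"hand":-1},
    {"dp":[90,40,-140],"twist":[0,0,0],"hand":-1},
  ],
)

```text
clock: 15.62
tool_pos: [0.4262, 0.2025, 0.1482]
eef_rot: [-0.093, 0.991, 0.003, 0.097]
contact_force: [0.5, -0.7, -0.5]
opening: 0.004
finger_force: 0.0
```

Emit:
step_arm(
  motion=[
    {"dp":[0,0,0],"twist":[0,0,0],"hand":-1},
    {"dp":[0,0,0],"twist":[0,0,0],"hand":-1},
    {"dp":[0,0,0],"twist":[0,0,0],"hand":-1},
  ],
)

```text
clock: 16.0
tool_pos: [0.4266, 0.2034, 0.1459]
eef_rot: [-0.095, 0.991, 0.003, 0.097]
contact_force: [-0.3, 0.2, 0.4]
opening: 0.002
finger_force: 0.0
```

```bash
python3 fine.py | grep -E "box|0.016 0.024|0.024 0.032"; python3 - <<'E'
from h import *
s=snap('top','final.png')
for t in ['jar','tin','comb','soap_dish']: print(t,[np.round(w(s,d['at']),3) for d in r.search_frame('top',t)[:1]])
E
```

```text
side trim box top x [-0.0935  0.0892] 0.18548832259105866
  z 0.016 0.024 36 [-0.1004 -0.0999 -0.0996 -0.0992]
  z 0.024 0.032 35 [-0.1003 -0.1    -0.0996 -0.0992]
side brush box top x [-0.0922  0.0896] 0.1839407761724055
  z 0.016 0.024 142 [-0.1628 -0.1623 -0.1379 -0.1114]
  z 0.024 0.032 112 [-0.163  -0.1626 -0.1412 -0.1127]
top trim box top x [-0.0915  0.0901] 0.18394830802677967
  z 0.016 0.024 24 [-0.0988 -0.0986 -0.0985 -0.0983]
  z 0.024 0.032 22 [-0.0988 -0.0986 -0.0984 -0.0983]
top brush box top x [-0.092   0.0915] 0.18446289847405017
  z 0.016 0.024 11 [-0.1624 -0.1517 -0.0994 -0.0929]
  z 0.024 0.032 31 [-0.1486 -0.1406 -0.1303 -0.1176]
jar [array([ 0.572, -0.009,  0.078])]
tin [array([ 0.721, -0.007,  0.022])]
comb [array([ 0.401, -0.049,  0.006])]
soap_dish [array([ 0.724, -0.003,  0.022])]
```

View pics/final.png

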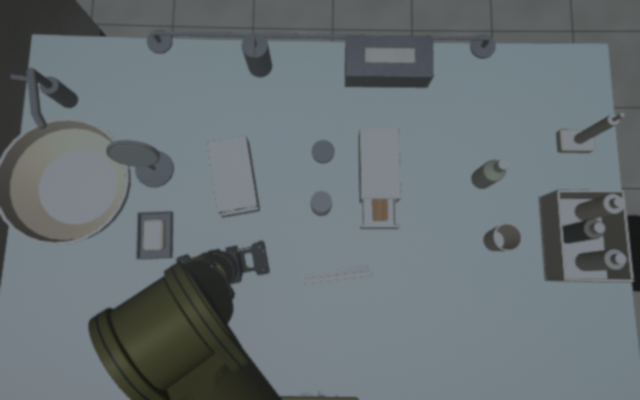

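The trimmer drawer is shut, with its front at (238,211). The brush drawer is still open at (380,215), everything else is where it was, and the arm is clear.

```bash
python3 -c "
from plant import r
print(r.finish_job())"
```

```text
the job is handed in; nothing more can be done
None
```

I pressed the trimmer's button down until it bottomed out, then pushed its drawer to the stop and handed the job in at about 17 s; the brush drawer is still open and nothing else appears to have moved.

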